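# Set a mortised block under the ratchet press foot

### The arm

A 6-joint arm with a two-finger parallel gripper is mounted at the origin on the work surface. World frame = base frame: x ahead of the robot, y to its left, z up, the work surface at z = 0. Lengths are in m, angles in rad, forces in N, time in s.
With the tool pointing down it reaches from about 0.375 to 0.9 m from the base axis. Payload 3.1 kg.
Tool frame: the origin (TCP) lies where the fingers leave the gripper's body, on its centre line; the fingertips stand 73 mm ahead of it and the grasp point (between the pads) lies 54 mm ahead of it; z points along the fingers, y is the line along which they close (so a half turn about z gives the same grasp; the last joint's range is limited). The gripper opens to 85 mm and grips with 20 to 120 N. Pads are 22 mm wide; open, the fingers measure 114 mm over their backs; the gripper's body (76 mm by 85 mm) begins 54 mm behind the grasp point. The pads swing forward as they close: fully open they stand 13 mm farther back than shut.
Start: joints at [0.955, 0.527, 1.433, -0, 1.181, -0.178], TCP at [0.265, 0.566, 0.304] pointing down, gripper open.
Joint ranges: [-3.08, 3.08], [-0.75, 2.2], [0.22, 2.44], [-1.43, 4.57], [0, 2.65], [-2.85, 2.85]. Speed limits (rad/s): [2.79, 2.79, 3.14, 3.14, 3.14, 3.14].

### API

Orientations are given as a unit quaternion [x, y, z, w].
In Python, from station import manip gives the robot as it stands.
- The arm moves only by the shell command python3 -m crank 'ROWS' [FORCE]. ROWS is JSON, a list of rows, each an object with "dp": the shift along the tool's x, y, z normalised to -1 to 1, where 1 is 50 cm, a list of three; "delta_rot": the turn, a rotation vector about the tool's x, y, z normalised to -1 to 1, where 1 is 2 pi rad, a list of three; "fingers": the opening, from -1 (shut) to 1 (fully open). A call has 1 to 12 rows; each row shifts and turns the commanded pose from where the row before left it, along the tool's axes as they then stand; what a row does not reach is not made up. A row lasts 1/12 s, in which the tool goes at most 41.7 mm and 7.16 degrees, less where a joint would pass 70% of its speed; a pose out of reach is approached as far as the arm can. A call with a number of a shift or a turn outside -1 to 1 is refused whole. A call with a gripper value outside its range is refused whole. The fingers move at their own pace and stop on an object; FORCE is the grip in N (left out, the last holds). Time passes only in rows, so rows that do not move let the fingers close. It gives the time, the measured TCP pose, the force, the opening and the grip force at its end, in the units of the state.
- manip.sense(): the state, without advancing time (a new reading comes with each control period).
- manip.snapshot(name): name is "scene" or "top" or "wrist"; returns (picture, depth): 480x640x3 uint8, red, green, blue; 480x640 float32, m along the optical axis (not along the pixel's ray), 0 where there is no reading.
- manip.camera_model(name): a dict with "fx", "fy", "cx", "cy" (pixels), "k1" (the pictures are not rectified: a ray, as slopes to the right and down, at radius r is drawn at 1 + k1 r^2 times it, then the intrinsics apply), "origin" and "attitude" of the camera in the world. Camera axes: x right, y up, looking along -z (the intrinsics and any distortion apply to the point x, -y, -z); pixel columns grow to the right and rows downward; lengths in m; the calibration is good to about 2 mm. A picture is of the moment at which its call begins: read the wrist's pose just before it. camera_model takes no time and is no camera call; for the wrist camera it gives the pose at the moment of the call.
- manip.sign_off(): hands the job in; it is judged then, once.
The state is a dict: "t": time; "q": joint angles; "qd": joint speeds; "tau": joint torques, N m; "tcp_pos": TCP position; "tool_rot": TCP orientation; "force": force on the tool from outside, world axes, zero at the start; "ft_torque": the same for the moment, N m; "finger_gap": opening from 0.0 (shut) to 1.0 (fully open); "gripper_force": force on a finger pad.
Only numpy, scipy, OpenCV 4.12 (cv2) and the standard library are available. Lean on these libraries where they do the work, as an engineer would, in place of code of your own. Each camera call takes 0.05 s, during which the arm holds its last target. There are 200 camera calls.

### The job

Pull the press's black handle gently straight up, click by click, until the rail comes up against the yellow stop collar, then let go so that it hangs on the pawl. Put the pale mortised block lengthwise under the raised foot, centred, its end pushed gently flush against the steel fence on the front of the green base, and let go of it. Then lift the red pawl knob and keep it up until the foot has come all the way down to rest on the block; let the pawl go. Leave the walnut block, bottle, jar, try square and mug where they are.

Things in the scene. Friction and masses are not known exactly. Their poses are not given: they have to be found in the camera images.
- column: fixed green stand of the press. Origin on the table under the rail, z up; its -x side, the front, faces roughly to the robot; +y is the pawl's side. Base with fence 90 x 130 x 26 mm high; the fence's front face is the plane x = -30 mm. Post behind the rail 56 mm wide, 170 mm high. Positions of press parts in the other entries are in this frame
- fence: steel fence plate on the front of the green base, 6 x 130 x 26 mm high, fixed to it; origin and axes the same as column, front face at x = -30 mm. The block must not press on it with over 25 N
- rail (a joint): height of the sliding steel rail in m, 0 = lowest, positive = up. About 0.7 kg, 1 N friction, damped (120 N s/m): with no pawl it sinks by itself at about 0.05 m/s. Going up, the pawl clicks over teeth (some 7 N extra); coming down it is caught at about 0.022, 0.037, 0.052, 0.067. The collar stops it somewhere in 0.058 to 0.078. Foot resting on a 60 mm block: 0.030
- handle (a point): centre of the black handle bar on top of the rail: 56 mm along column x, 18 mm wide along column y, 24 mm high, free on both sides and above; at (0, 0, 215 mm + rail)
- foot (a point): centre of the underside of the foot's rubber pad (56 mm along x, 44 mm along y); at (-72 mm, 0, 30 mm + rail). The foot's front edge is at x = -100 mm; the foot's arm is 36 mm wide, 16 mm thick
- collar: fixed yellow stop collar, 30 x 36 x 18 mm high, on a thin rod at (0, -41 mm) beside the rail; origin centre of its underside. A steel peg on the rail's -y side (its top at 64 mm + rail) meets this underside: that ends the upward travel. It gives less than 1 mm under load and must not be strained (over 22 N): ease down a little before letting go
- pawl (a joint): angle in rad of the brass pawl, 0 = nose in the teeth, positive = knob lifted, 0.42 at most; hinged about column x at (0, 28 mm, 155 mm). Its nose clears all teeth from about 0.15, so lift to about 0.30. Spring and tooth friction: about 2 to 6 N at the knob; it springs back by itself
- pawl_knob (a point): centre of the red knob at the pawl's outer end, a cylinder lying along column x, 26 mm long, 20 mm diameter; 77 mm from the hinge, at (0, 105 mm, 155 mm) when down; at 0.30 rad it is 23 mm higher and 3 mm further in. Free in front, behind and above
- block: loose pale pine block, 180 mm (its x) x 46 (its y) x 60 high, about 0.25 kg; origin centre of underside; a 26 x 16 mm mortise through its top near the middle (5 mm to -x). Either end may go to the fence. Flush and centred, its origin is at (-120 mm, 0) in the column frame, length along column x
- walnut: the other block, same size (180 x 46 x 60 mm) but dark walnut: leave it alone. Origin centre of underside, x along its length
- glue: yellow closed glue bottle, 60 mm diameter, 170 tall: leave alone
- jar: clear lidded jar, 70 mm diameter, 90 tall: leave alone
- square: try square with dark stock (100 mm) and steel blade (150 mm) lying flat, leave alone
- mug: blue mug, 80 mm wide, 90 tall, leave alone
Things that resemble listed ones, but are neither listed nor needed, are in the scene too. What is shaped like the block but blue, orange or turquoise is not meant.

How it is judged:
On the way, in this order (a step that is already met when the one before it is completed fails the run):
1. the rail is raised until its peg presses lightly on the stop collar (contact force between rail and collar above 2 N), for 0.1 s.
2. the rail hangs raised on its pawl and the pale block lies under the foot, centred within 12 mm, end flush (3.5 mm) with the fence, let go (x of block in the frame of column between -0.1235 and -0.115 m and y of block in the frame of column between -0.012 and 0.012 m and angle between the x axis of block and the x axis of column, either way round below 0.04 rad and angle between block's own z axis and vertical below 0.04 rad and value of joint rail above 0.045 m and contact force between the fingers and block below 0.1 N), for 0.2 s.
3. the pawl is lifted out of the teeth (value of joint pawl above 0.15 rad), for 0.1 s.
At the end, for the whole second after the job is handed in: The foot rests with its weight (over 2 N) on the pale block, rail at 0.030 within 4 mm; the block lies flat, along the column's x axis within 0.04 rad, centred within 12 mm, its end within 3.5 mm of the fence, at rest; the hand is off (x of block in the frame of column between -0.1235 and -0.115 m and y of block in the frame of column between -0.012 and 0.012 m and angle between the x axis of block and the x axis of column, either way round below 0.04 rad and angle between block's own z axis and vertical below 0.04 rad and value of joint rail between 0.026 and 0.034 m and contact force between rail and block above 2 N and linear speed of block below 0.01 m/s); the robot touches nothing.
It fails at once if the stop collar is strained with more than 22 N (contact force between rail and collar above 22 N).
It fails at once if the block is rammed against the fence with more than 25 N (contact force between block and fence above 25 N).
It fails at once if a bystander (walnut block, bottle, jar, square or mug) is moved more than 30 mm (distance of any of walnut, glue, jar, square, mug from where it was at the start of the episode above 0.03 m).
It also fails if it takes over 72 s, if anything falls off the work surface, if the arm or the gripper's body presses on something with over 40 N, if the wrist force passes 120 N, or if a joint passes its speed limit or range.

## Working session

There is one attempt and no reset: what is moved stays moved. The work goes in short steps, Python scripts to look and compute and a shell command to move; the robot and the scene stay as the last step left them, time stands still between calls to the robot, and variables do not carry over. Pictures are saved under pics/ and viewed, at most 12 in all, crops included, and the job is handed in when it is done.

```bash
ls; mkdir -p pics
cat > h.py <<'E'
import numpy as np, cv2
from scipy.spatial.transform import Rotation as R
from station import manip
def att(c):
    a=np.array(c["attitude"],float)
    return a if a.shape==(3,3) else R.from_quat(a).as_matrix()
def pts(c,d,px):
    """pixels (u,v) -> world using depth"""
    out=[]
    for u,v in px:
        z=np.median([x for x in d[v-1:v+2,u-1:u+2].ravel() if x>0] or [0])
        K=np.array([[c["fx"],0,c["cx"]],[0,c["fy"],c["cy"]],[0,0,1.]])
        x,y=cv2.undistortPoints(np.array([[[u,v]]],float),K,np.array([c["k1"],0,0,0.]))[0,0]
        out.append(np.array(c["origin"])+att(c)@np.array([x*z,-y*z,-z]))
    return np.array(out)
def snap(n):
    c=manip.camera_model(n); p,d=manip.snapshot(n)
    np.savez(f"{n}.npz",p=p,d=d,**{k:np.array(v) for k,v in c.items()})
    return c,p,d
def load(n):
    z=np.load(f"{n}.npz"); return z,z["p"],z["d"]
def save(name,p): cv2.imwrite(f"pics/{name}.png",p[:,:,::-1])
E
python3 - <<'E'
from h import *
for n in("scene","top"):
    c,p,d=snap(n); save(n+"0",p); print(n,c)
print(manip.sense())
E
```

```text
pics
scene {'fx': 448.8919596400304, 'fy': 448.8919596400304, 'cx': 320.44745892270186, 'cy': 239.3539497172391, 'k1': -0.030293596706608757, 'origin': array([ 1.18007178, -0.50745998,  0.69017352]), 'attitude': array([0.43520636, 0.21510208, 0.38498788, 0.78492729])}
top {'fx': 496.42972661818794, 'fy': 496.42972661818794, 'cx': 325.4300265510438, 'cy': 237.84158038871195, 'k1': -0.08299175983852611, 'origin': array([0.22017402, 0.03761706, 1.51401168]), 'attitude': array([ 0.05926258, -0.06116116, -0.6960289 ,  0.71294532])}
{'t': 0.1, 'q': array([ 9.54476545e-01,  5.28365421e-01,  1.43378592e+00, -2.69419541e-05,
        1.18139821e+00, -1.78502399e-01]), 'qd': array([-4.97424264e-05, -2.14906802e-03, -1.71323985e-03,  3.45196433e-04,
       -1.57428692e-04,  6.48182195e-04]), 'tau': array([-1.20401660e-04, -4.43300807e+01, -1.78586859e+01, -2.05344636e-04,
        3.89420602e-03,  2.58455060e-05]), 'tcp_pos': array([0.26465799, 0.56563662, 0.30303238]), 'tool_rot': array([ 2.17159380e-01,  9.76135670e-01, -9.07016309e-04, -3.67205015e-04]), 'force': array([-0.30101406,  0.1864485 , -0.72468037]), 'ft_torque': array([-0.05358606, -0.04137466, -0.04036966]), 'gripper_force': 0.0, 'finger_gap': 0.9973445052431263}
```

View pics/scene0.png

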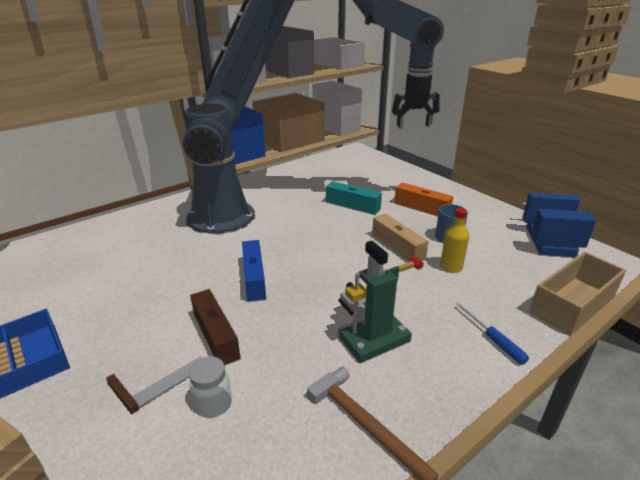

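View pics/top0.png

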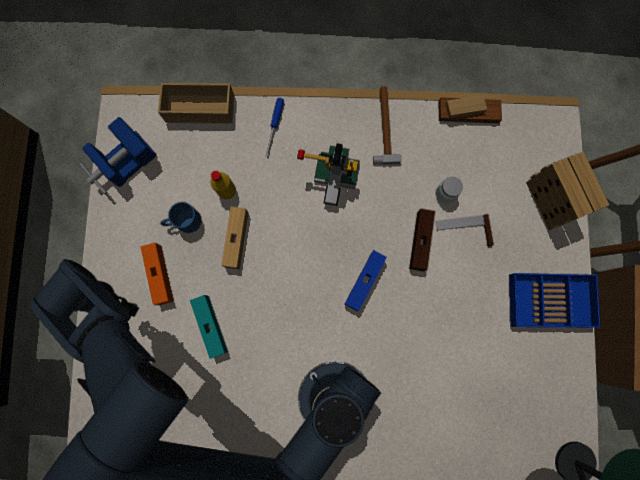

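The pale block is at top (234,238) and scene (400,237). Look-alikes in the top view are orange (156,273), teal (209,326), blue (366,281) and walnut (423,240); there is also a small pale slab on the brown board at (466,106). I choose (234,238). The press is at top (338,165), with its red knob at (301,154) and its foot at (331,198). Next is one close crop plus measurement.

Run:
```python
from h import *
z,p,d=load("top")
a=cv2.resize(p[135:215,285:375],None,fx=4.4,fy=4.4,interpolation=2)
b=cv2.resize(p[195:275,200:290],None,fx=4.4,fy=4.4,interpolation=2)
save("crop1",np.hstack([a,b]))
z2,p2,d2=load("scene")
# full clouds
def cloud(c,d):
    v,u=np.mgrid[0:480,0:640]
    K=np.array([[c["fx"],0,c["cx"]],[0,c["fy"],c["cy"]],[0,0,1.]])
    xy=cv2.undistortPoints(np.stack([u,v],-1).reshape(-1,1,2).astype(float),K,np.array([float(c["k1"]),0,0,0])).reshape(480,640,2)
    return np.array(c["origin"])+np.stack([xy[...,0]*d,-xy[...,1]*d,-d],-1)@att(c).T
W=cloud(z,d); W2=cloud(z2,d2)
np.savez("cl.npz",W=W,W2=W2)
hsv=cv2.cvtColor(p,cv2.COLOR_RGB2HSV)
def rect(P,name):
    r=cv2.minAreaRect(P[:,:2].astype(np.float32)*1000); print(name,len(P),np.round(P.mean(0),4),r)
s=W[200:275,215:255].reshape(-1,3); rect(s[(s[:,2]>.053)&(s[:,2]<.07)],"block")
P=W[135:215,290:375].reshape(-1,3)
for lo,hi in((.015,.034),(.035,.06),(.16,.18),(.18,.3)):
    q=P[(P[:,2]>lo)&(P[:,2]<hi)]; rect(q,(lo,hi)) if len(q)>3 else None
# scene-camera press
h2=cv2.cvtColor(p2,cv2.COLOR_RGB2HSV); 
g=(h2[...,0]>50)&(h2[...,0]<90)&(h2[...,1]>100); g[:230]=0;g[370:]=0;g[:,:330]=0;g[:,420:]=0
q=W2[g]; rect(q[(q[:,2]>.0)&(q[:,2]<.035)],"base2"); rect(q[q[:,2]>.08],"post2")
q=W2[235:270,360:392].reshape(-1,3); rect(q[q[:,2]>.18],"handle2"); print(q[:,2].max())
red=((h2[...,0]<6)|(h2[...,0]>174))&(h2[...,1]>150); red[:250]=0;red[275:]=0;red[:,:400]=0;red[:,430:]=0
rect(W2[red],"knob2")
red=((hsv[...,0]<6)|(hsv[...,0]>174))&(hsv[...,1]>150); red[:145]=0;red[165:]=0;red[:,:290]=0;red[:,312:]=0
rect(W[red],"knob1")
for n,px in (("glue",(216,177)),("mug",(183,217))): print(n,W[px[1],px[0]])
```

```text
block 897 [0.4687 0.312  0.0607] ((469.38592529296875, 311.9549255371094), (48.62430953979492, 181.1795196533203), 83.70854187011719)
(0.015, 0.034) 511 [0.679  0.0103 0.0265] ((661.1984252929688, -17.21978759765625), (165.4725799560547, 188.019287109375), 0.41211163997650146)
(0.035, 0.06) 418 [0.6254 0.0171 0.0523] ((636.5675659179688, 11.937557220458984), (57.49620819091797, 121.64460754394531), 69.28314971923828)
(0.16, 0.18) 302 [0.69   0.0365 0.1677] ((694.8843383789062, 41.767417907714844), (156.79391479492188, 54.09060287475586), 80.7076187133789)
(0.18, 0.3) 159 [0.6753 0.0079 0.222 ] ((677.50048828125, -5.693849563598633), (52.278507232666016, 54.04412078857422), 0.007661754731088877)
base2 567 [ 0.7125 -0.0081  0.0252] ((699.0704345703125, 6.4614410400390625), (126.212158203125, 82.55655670166016), 79.84465026855469)
post2 426 [ 0.7164 -0.0044  0.1508] ((917.570556640625, -245.86026000976562), (57.766082763671875, 738.9373779296875), 40.62858963012695)
handle2 484 [0.6863 0.0029 0.2162] ((928.9132080078125, -232.45947265625), (42.9984130859375, 743.6226806640625), 45.71484375)
0.6901735199927682
knob2 90 [0.6957 0.1159 0.1591] ((621.1487426757812, 189.98641967773438), (24.972923278808594, 242.39605712890625), 44.72072219848633)
knob1 52 [0.6935 0.1135 0.164 ] ((694.176513671875, 113.51595306396484), (18.260272979736328, 25.581327438354492), 80.06962585449219)
glue [0.61751061 0.34879373 0.17184555]
mug [ 5.36280441e-01  4.84633940e-01 -2.61727170e-05]
```

View pics/crop1.png

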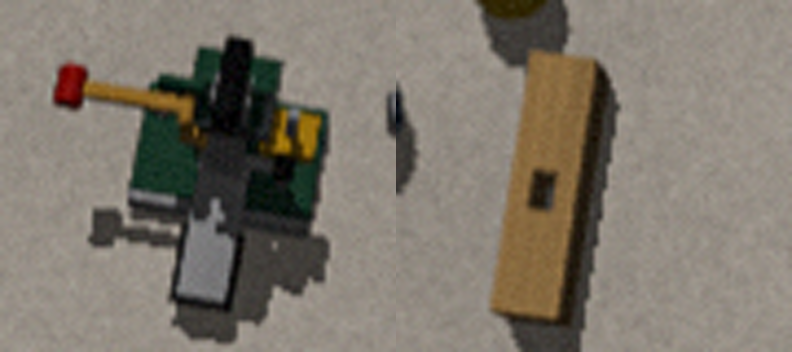

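The crop shows the press: foot at the lower left, red knob at the left, black handle along the column's x. The pale block's mortise, at crop (543,190), confirms the choice. Column yaw is about -10°. Next I refine the column origin and work out the first move.

```bash
cat >> h.py <<'E'
def go(target,ydeg,cur=None):
    """print rot (tool z, norm) and dp (norm, in axes after the turn) to bring TCP to target with tool y at ydeg, tool down"""
    s=manip.sense(); r=R.from_quat(s["tool_rot"]); p=s["tcp_pos"]
    yd=np.deg2rad(ydeg); y=np.array([np.cos(yd),np.sin(yd),0]); z=np.array([0,0,-1.]); T=np.stack([np.cross(y,z),y,z],1)
    rv=(r.inv()*R.from_matrix(T)).as_rotvec()
    dp=T.T@(np.array(target)-p)
    print("tcp",p.round(4),"rot",(rv/2/np.pi).round(4),"rows>=",np.ceil(abs(np.rad2deg(rv)).max()/7.16),"dp",(dp/.5).round(4),"rows>=",np.ceil(abs(np.linalg.norm(dp))/.0417),"F",s["force"].round(1),"t",round(s["t"],2),"gap",round(s["finger_gap"],3))
E
python3 - <<'E'
from h import *
z,p,d=load("top"); W=np.load("cl.npz")["W"]
P=W[135:215,290:375].reshape(-1,3)
def rect(P,name):
    r=cv2.minAreaRect(P[:,:2].astype(np.float32)*1000); print(name,len(P),np.round(np.median(P,0),4),r)
hsv=cv2.cvtColor(p,cv2.COLOR_RGB2HSV)
m=np.zeros((480,640),bool); m[140:170,328:350]=1
q=W[m&(W[...,2]>.2)&(W[...,2]<.3)]; rect(q,"handle"); print(np.percentile(q[:,2],[5,50,95]))
m=np.zeros((480,640),bool); m[183:208,320:345]=1
q=W[m&(W[...,2]>.035)&(W[...,2]<.08)]; rect(q,"foot"); print(np.percentile(q[:,2],[5,50,95]))
go((.62,.02,.42),79.8)
E
```

```text
handle 151 [0.6763 0.0087 0.2267] ((677.1339111328125, 9.501700401306152), (23.868967056274414, 52.86069869995117), 79.87716674804688)
[0.20428559 0.2266508  0.23103827]
foot 298 [0.6099 0.02   0.0537] ((613.27294921875, 20.14007568359375), (43.74722671508789, 66.99825286865234), 81.20793151855469)
[0.03817909 0.05371945 0.05898251]
tcp [0.2647 0.5656 0.303 ] rot [-0.0003 -0.0001 -0.0413] rows>= 3.0 dp [-0.8927 -0.9482 -0.2339] rows>= 16.0 F [-0.3  0.2 -0.7] t 0.1 gap 0.997
```

```bash
python3 -m crank '[{"dp":[0,0,-0.06],"delta_rot":[0,0,-0.0138],"fingers":1},{"dp":[0,0,-0.06],"delta_rot":[0,0,-0.0138],"fingers":1},{"dp":[0,0,-0.06],"delta_rot":[0,0,-0.0138],"fingers":1},{"dp":[-0.05,-0.053,-0.006],"delta_rot":[0,0,0],"fingers":1},{"dp":[-0.05,-0.053,-0.006],"delta_rot":[0,0,0],"fingers":1},{"dp":[-0.05,-0.053,-0.006],"delta_rot":[0,0,0],"fingers":1},{"dp":[-0.05,-0.053,-0.006],"delta_rot":[0,0,0],"fingers":1},{"dp":[-0.05,-0.053,-0.006],"delta_rot":[0,0,0],"fingers":1},{"dp":[-0.05,-0.053,-0.006],"delta_rot":[0,0,0],"fingers":1},{"dp":[-0.05,-0.053,-0.006],"delta_rot":[0,0,0],"fingers":1},{"dp":[-0.05,-0.053,-0.006],"delta_rot":[0,0,0],"fingers":1},{"dp":[-0.05,-0.053,-0.006],"delta_rot":[0,0,0],"fingers":1}]' && python3 -m crank '[{"dp":[-0.05,-0.053,0],"delta_rot":[0,0,0],"fingers":1},{"dp":[-0.05,-0.053,0],"delta_rot":[0,0,0],"fingers":1},{"dp":[-0.05,-0.053,0],"delta_rot":[0,0,0],"fingers":1},{"dp":[-0.05,-0.053,0],"delta_rot":[0,0,0],"fingers":1},{"dp":[-0.05,-0.053,0],"delta_rot":[0,0,0],"fingers":1},{"dp":[-0.05,-0.053,0],"delta_rot":[0,0,0],"fingers":1},{"dp":[-0.05,-0.053,0],"delta_rot":[0,0,0],"fingers":1},{"dp":[-0.05,-0.053,0],"delta_rot":[0,0,0],"fingers":1},{"dp":[-0.05,-0.053,0],"delta_rot":[0,0,0],"fingers":1},{"dp":[0,0,0],"delta_rot":[0,0,0],"fingers":1},{"dp":[0,0,0],"delta_rot":[0,0,0],"fingers":1}]'
python3 - <<'E'
from h import *
go((.677,.0095,.34),79.9)
c,p,d=snap("wrist"); save("w1",p); print(c["origin"])
E
```

```text
t: 1.1
tcp_pos: [0.4446, 0.2898, 0.4207]
tool_rot: [0.089, 0.996, -0.0, -0.0]
force: [1.4, 0.4, -0.1]
finger_gap: 1.003
gripper_force: 0.0
t: 2.02
tcp_pos: [0.6241, 0.0151, 0.4196]
tool_rot: [0.09, 0.996, 0.0, -0.001]
force: [-1.0, 0.4, -0.0]
finger_gap: 0.998
gripper_force: 0.0
tcp [0.6241 0.0151 0.4196] rot [ 0.     -0.0003 -0.0008] rows>= 1.0 dp [-0.1061  0.0075  0.1592] rows>= 3.0 F [-1.   0.4 -0. ] t 2.02 gap 0.998
[0.54772863 0.02905013 0.48968138]
```

View pics/w1.png

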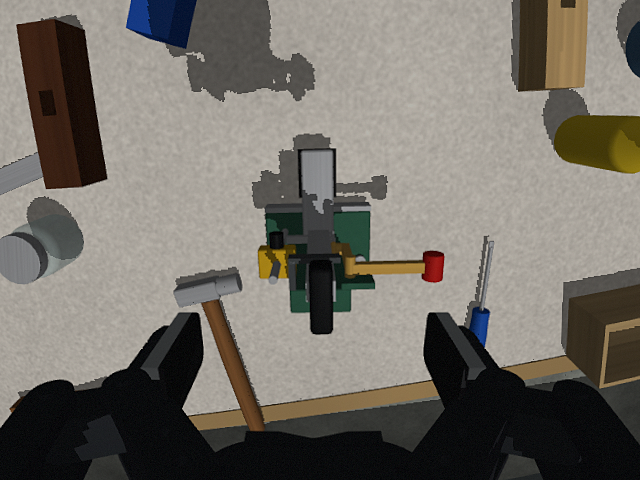

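The wrist view shows the press square to the tool: handle top about (320,262) to (320,333), knob (433,266), fence top along row ~207, collar (270,262). I refine from this depth image.

Run:
```python
from h import *
c,p,d=load("wrist")
v,u=np.mgrid[0:480,0:640]
K=np.array([[c["fx"],0,c["cx"]],[0,c["fy"],c["cy"]],[0,0,1.]])
xy=cv2.undistortPoints(np.stack([u,v],-1).reshape(-1,1,2).astype(float),K,np.array([float(c["k1"]),0,0,0])).reshape(480,640,2)
W=np.array(c["origin"])+np.stack([xy[...,0]*d,-xy[...,1]*d,-d],-1)@att(c).T
def rect(P,name): print(name,len(P),np.round(np.median(P,0),4),cv2.minAreaRect(P[:,:2].astype(np.float32)*1000))
m=np.zeros((480,640),bool); m[250:345,300:342]=1
q=W[m&(W[...,2]>.217)&(W[...,2]<.3)]; rect(q,"handle"); print(np.percentile(q[:,2],[5,50,95]))
m[:]=0; m[245:290,415:450]=1; q=W[m&(W[...,2]>.14)&(W[...,2]<.2)]; rect(q,"knob"); print(np.percentile(q[:,2],[50,95]))
m[:]=0; m[200:320,255:385]=1; q=W[m&(W[...,2]>.02)&(W[...,2]<.03)]; rect(q,"base")
m[:]=0; m[145:205,290:345]=1; q=W[m&(W[...,2]>.035)&(W[...,2]<.09)]; rect(q,"foot"); print(np.percentile(q[:,2],[5,50,95]))
m[:]=0; m[242:285,255:297]=1; q=W[m&(W[...,2]>.08)&(W[...,2]<.25)]; rect(q,"collar"); print(np.percentile(q[:,2],[5,30,50,70,95]))
# fence line
L=pts(c,d,[(270,208),(365,208),(270,211),(365,211),(275,209),(360,209)]); print(L.round(4))
```

```text
handle 1595 [0.6737 0.0121 0.2264] ((677.1633911132812, 11.699535369873047), (18.010517120361328, 54.456993103027344), 80.39752197265625)
[0.22279849 0.22639812 0.22775056]
knob 717 [0.6913 0.1119 0.1617] ((693.5929565429688, 110.52506256103516), (26.258089065551758, 25.441162109375), 81.02104187011719)
[0.16174912 0.16493638]
base 2598 [0.6695 0.0423 0.0259] ((684.0791015625, 10.419784545898438), (129.24343872070312, 72.86156463623047), 80.55695343017578)
foot 2056 [0.6079 0.0227 0.0535] ((609.6856079101562, 22.692434310913086), (43.680992126464844, 61.798946380615234), 81.03875732421875)
[0.03755792 0.05354187 0.05516755]
collar 1426 [ 0.6675 -0.0261  0.1423] ((668.230224609375, -27.203758239746094), (37.84218215942383, 36.57018280029297), 79.57231903076172)
[0.1350011  0.14150721 0.1422585  0.14445034 0.17734854]
[[ 0.6398 -0.041   0.0255]
 [ 0.6606  0.0731  0.0257]
 [ 0.6433 -0.0416  0.0263]
 [ 0.6644  0.0726  0.0256]
 [ 0.642  -0.0351  0.0263]
 [ 0.6608  0.0669  0.0258]]
```

Run:
```python
from h import *
go((.6768,.011,.272),80.2)
```

```text
tcp [0.6233 0.0165 0.4199] rot [ 0.0001 -0.0004 -0.0013] rows>= 1.0 dp [-0.1073  0.0073  0.2957] rows>= 4.0 F [ 0.6 -0.4  0. ] t 2.07 gap 0.999
```

```bash
python3 -m crank '[{"dp":[-0.036,0.002,0],"delta_rot":[0,0,-0.001],"fingers":1},{"dp":[-0.036,0.0025,0.05],"delta_rot":[0,0,0],"fingers":1},{"dp":[-0.036,0.0025,0.06],"delta_rot":[0,0,0],"fingers":1},{"dp":[0,0,0.06],"delta_rot":[0,0,0],"fingers":1},{"dp":[0,0,0.06],"delta_rot":[0,0,0],"fingers":1},{"dp":[0,0,0.045],"delta_rot":[0,0,0],"fingers":1},{"dp":[0,0,0.02],"delta_rot":[0,0,0],"fingers":1},{"dp":[0,0,0],"delta_rot":[0,0,0],"fingers":1},{"dp":[0,0,0],"delta_rot":[0,0,0],"fingers":1}]' 30
python3 - <<'E'
from h import *
go((.6768,.011,.272),80.2)
E
python3 -m crank '[{"dp":[0,0,0],"delta_rot":[0,0,0],"fingers":0},{"dp":[0,0,0],"delta_rot":[0,0,0],"fingers":-1},{"dp":[0,0,0],"delta_rot":[0,0,0],"fingers":-1},{"dp":[0,0,0],"delta_rot":[0,0,0],"fingers":-1},{"dp":[0,0,0],"delta_rot":[0,0,0],"fingers":-1},{"dp":[0,0,0],"delta_rot":[0,0,0],"fingers":-1},{"dp":[0,0,0],"delta_rot":[0,0,0],"fingers":-1},{"dp":[0,0,0],"delta_rot":[0,0,0],"fingers":-1}]' 30
```

```text
t: 2.82
tcp_pos: [0.6772, 0.0122, 0.274]
tool_rot: [0.085, 0.996, 0.0, 0.0]
force: [-0.2, 0.6, 0.2]
finger_gap: 1.002
gripper_force: 0.0
tcp [0.6772 0.0122 0.274 ] rot [0.     0.     0.0002] rows>= 1.0 dp [ 0.0005 -0.0025  0.004 ] rows>= 1.0 F [-0.2  0.6  0.2] t 2.82 gap 1.002
t: 3.48
tcp_pos: [0.6776, 0.0113, 0.2744]
tool_rot: [0.086, 0.996, 0.0, 0.001]
force: [-1.0, 1.0, 5.1]
finger_gap: 0.264
gripper_force: 29.6
```

```bash
python3 -m crank '[{"dp":[0,0,-0.004],"delta_rot":[0,0,0],"fingers":-1},{"dp":[0,0,-0.004],"delta_rot":[0,0,0],"fingers":-1},{"dp":[0,0,-0.005],"delta_rot":[0,0,0],"fingers":-1},{"dp":[0,0,-0.005],"delta_rot":[0,0,0],"fingers":-1},{"dp":[0,0,-0.005],"delta_rot":[0,0,0],"fingers":-1},{"dp":[0,0,-0.005],"delta_rot":[0,0,0],"fingers":-1},{"dp":[0,0,-0.005],"delta_rot":[0,0,0],"fingers":-1},{"dp":[0,0,-0.005],"delta_rot":[0,0,0],"fingers":-1},{"dp":[0,0,-0.005],"delta_rot":[0,0,0],"fingers":-1},{"dp":[0,0,-0.005],"delta_rot":[0,0,0],"fingers":-1},{"dp":[0,0,-0.005],"delta_rot":[0,0,0],"fingers":-1},{"dp":[0,0,-0.005],"delta_rot":[0,0,0],"fingers":-1}]'; python3 -m crank '[{"dp":[0,0,-0.005],"delta_rot":[0,0,0],"fingers":-1},{"dp":[0,0,-0.005],"delta_rot":[0,0,0],"fingers":-1},{"dp":[0,0,-0.005],"delta_rot":[0,0,0],"fingers":-1},{"dp":[0,0,-0.005],"delta_rot":[0,0,0],"fingers":-1},{"dp":[0,0,-0.005],"delta_rot":[0,0,0],"fingers":-1},{"dp":[0,0,-0.005],"delta_rot":[0,0,0],"fingers":-1},{"dp":[0,0,-0.003],"delta_rot":[0,0,0],"fingers":-1},{"dp":[0,0,-0.003],"delta_rot":[0,0,0],"fingers":-1},{"dp":[0,0,-0.003],"delta_rot":[0,0,0],"fingers":-1},{"dp":[0,0,-0.003],"delta_rot":[0,0,0],"fingers":-1},{"dp":[0,0,-0.002],"delta_rot":[0,0,0],"fingers":-1},{"dp":[0,0,0],"delta_rot":[0,0,0],"fingers":-1}]'
```

```text
t: 4.48
tcp_pos: [0.6776, 0.0112, 0.2984]
tool_rot: [0.086, 0.996, 0.0, -0.001]
force: [8.9, 0.4, -22.5]
finger_gap: 0.257
gripper_force: 31.4
t: 5.48
tcp_pos: [0.6777, 0.0112, 0.3205]
tool_rot: [0.086, 0.996, 0.0, -0.001]
force: [6.0, 0.2, -11.0]
finger_gap: 0.26
gripper_force: 32.8
```

```bash
python3 -m crank '[{"dp":[0,0,-0.003],"delta_rot":[0,0,0],"fingers":-1},{"dp":[0,0,-0.003],"delta_rot":[0,0,0],"fingers":-1},{"dp":[0,0,-0.003],"delta_rot":[0,0,0],"fingers":-1},{"dp":[0,0,-0.003],"delta_rot":[0,0,0],"fingers":-1},{"dp":[0,0,0],"delta_rot":[0,0,0],"fingers":-1},{"dp":[0,0,0],"delta_rot":[0,0,0],"fingers":-1}]';python3 -m crank '[{"dp":[0,0,-0.003],"delta_rot":[0,0,0],"fingers":-1},{"dp":[0,0,-0.003],"delta_rot":[0,0,0],"fingers":-1},{"dp":[0,0,0],"delta_rot":[0,0,0],"fingers":-1},{"dp":[0,0,0],"delta_rot":[0,0,0],"fingers":-1}]'
```

```text
t: 5.98
tcp_pos: [0.6776, 0.0112, 0.328]
tool_rot: [0.086, 0.996, 0.0, -0.001]
force: [5.2, 0.9, -11.2]
finger_gap: 0.261
gripper_force: 32.8
t: 6.32
tcp_pos: [0.6776, 0.0112, 0.3302]
tool_rot: [0.086, 0.996, 0.0, -0.001]
force: [6.6, 1.0, -14.1]
finger_gap: 0.26
gripper_force: 32.6
```

```bash
for i in 1; do python3 -m crank '[{"dp":[0,0,-0.002],"delta_rot":[0,0,0],"fingers":-1},{"dp":[0,0,-0.002],"delta_rot":[0,0,0],"fingers":-1},{"dp":[0,0,0],"delta_rot":[0,0,0],"fingers":-1},{"dp":[0,0,0],"delta_rot":[0,0,0],"fingers":-1}]'; python3 -m crank '[{"dp":[0,0,-0.002],"delta_rot":[0,0,0],"fingers":-1},{"dp":[0,0,-0.001],"delta_rot":[0,0,0],"fingers":-1},{"dp":[0,0,0],"delta_rot":[0,0,0],"fingers":-1},{"dp":[0,0,0],"delta_rot":[0,0,0],"fingers":-1}]'; done
```

```text
t: 6.65
tcp_pos: [0.6776, 0.0112, 0.3322]
tool_rot: [0.086, 0.996, 0.0, -0.001]
force: [6.6, 0.9, -14.2]
finger_gap: 0.26
gripper_force: 32.5
t: 6.98
tcp_pos: [0.6776, 0.0112, 0.3336]
tool_rot: [0.086, 0.996, 0.0, -0.001]
force: [6.4, 0.6, -14.5]
finger_gap: 0.257
gripper_force: 32.5
```

```bash
python3 -m crank '[{"dp":[0,0,-0.002],"delta_rot":[0,0,0],"fingers":-1},{"dp":[0,0,0],"delta_rot":[0,0,0],"fingers":-1},{"dp":[0,0,0],"delta_rot":[0,0,0],"fingers":-1}]'; python3 -m crank '[{"dp":[0,0,-0.002],"delta_rot":[0,0,0],"fingers":-1},{"dp":[0,0,0],"delta_rot":[0,0,0],"fingers":-1},{"dp":[0,0,0],"delta_rot":[0,0,0],"fingers":-1}]'
```

```text
t: 7.23
tcp_pos: [0.6776, 0.0112, 0.3348]
tool_rot: [0.086, 0.996, 0.0, -0.001]
force: [6.1, 0.8, -13.3]
finger_gap: 0.257
gripper_force: 32.6
t: 7.48
tcp_pos: [0.6777, 0.0112, 0.335]
tool_rot: [0.086, 0.996, 0.0, -0.001]
force: [7.7, 1.3, -16.8]
finger_gap: 0.256
gripper_force: 32.2
```

```bash
python3 -m crank '[{"dp":[0,0,-0.002],"delta_rot":[0,0,0],"fingers":-1},{"dp":[0,0,0],"delta_rot":[0,0,0],"fingers":-1},{"dp":[0,0,0],"delta_rot":[0,0,0],"fingers":-1}]'
```

```text
t: 7.73
tcp_pos: [0.6777, 0.0112, 0.335]
tool_rot: [0.086, 0.996, 0.0, -0.001]
force: [8.9, 0.4, -20.1]
finger_gap: 0.256
gripper_force: 31.9
```

```bash
python3 -m crank '[{"dp":[0,0,-0.0012],"delta_rot":[0,0,0],"fingers":-1},{"dp":[0,0,0],"delta_rot":[0,0,0],"fingers":-1},{"dp":[0,0,0],"delta_rot":[0,0,0],"fingers":-1}]'; python3 -m crank '[{"dp":[0,0,0.003],"delta_rot":[0,0,0],"fingers":-1},{"dp":[0,0,0.003],"delta_rot":[0,0,0],"fingers":-1},{"dp":[0,0,0.003],"delta_rot":[0,0,0],"fingers":-1},{"dp":[0,0,0.003],"delta_rot":[0,0,0],"fingers":-1},{"dp":[0,0,0.004],"delta_rot":[0,0,0],"fingers":-1},{"dp":[0,0,0.004],"delta_rot":[0,0,0],"fingers":-1},{"dp":[0,0,0.003],"delta_rot":[0,0,0],"fingers":-1},{"dp":[0,0,0],"delta_rot":[0,0,0],"fingers":-1},{"dp":[0,0,0],"delta_rot":[0,0,0],"fingers":-1}]'
```

```text
t: 7.98
tcp_pos: [0.6777, 0.0112, 0.335]
tool_rot: [0.086, 0.996, 0.0, -0.002]
force: [8.9, 1.2, -21.2]
finger_gap: 0.262
gripper_force: 31.7
t: 8.73
tcp_pos: [0.6775, 0.0112, 0.329]
tool_rot: [0.086, 0.996, 0.0, 0.0]
force: [4.3, 1.6, -5.8]
finger_gap: 0.262
gripper_force: 33.5
```

```bash
python3 -m crank '[{"dp":[0,0,0.003],"delta_rot":[0,0,0],"fingers":-1},{"dp":[0,0,0.003],"delta_rot":[0,0,0],"fingers":-1},{"dp":[0,0,0],"delta_rot":[0,0,0],"fingers":-1},{"dp":[0,0,0],"delta_rot":[0,0,0],"fingers":-1}]'; python3 -m crank '[{"dp":[0,0,0],"delta_rot":[0,0,0],"fingers":0},{"dp":[0,0,0],"delta_rot":[0,0,0],"fingers":1},{"dp":[0,0,0],"delta_rot":[0,0,0],"fingers":1},{"dp":[0,0,0],"delta_rot":[0,0,0],"fingers":1},{"dp":[0,0,0],"delta_rot":[0,0,0],"fingers":1},{"dp":[0,0,-0.04],"delta_rot":[0,0,0],"fingers":1},{"dp":[0,0,-0.06],"delta_rot":[0,0,0],"fingers":1},{"dp":[0,0,-0.06],"delta_rot":[0,0,0],"fingers":1},{"dp":[0,0,-0.02],"delta_rot":[0,0,0],"fingers":1},{"dp":[0,0,0],"delta_rot":[0,0,0],"fingers":1}]'
python3 - <<'E'
from h import *
# block yaw -6.3deg; grasp 40 mm towards -x
a=np.deg2rad(-6.3); b=np.array([.4694,.312])-.04*np.array([np.cos(a),np.sin(a)]); print(b)
go((b[0],b[1],.30),83.7)
E
```

```text
t: 9.07
tcp_pos: [0.6775, 0.0112, 0.3262]
tool_rot: [0.086, 0.996, 0.0, 0.0]
force: [4.5, 1.0, -3.7]
finger_gap: 0.26
gripper_force: 33.7
t: 9.9
tcp_pos: [0.6784, 0.011, 0.4203]
tool_rot: [0.086, 0.996, -0.0, 0.004]
force: [0.3, -0.4, -0.2]
finger_gap: 1.002
gripper_force: 0.0
[0.42964156 0.31638937]
tcp [0.6784 0.011  0.4203] rot [-0.      0.0013 -0.0098] rows>= 1.0 dp [0.5615 0.5526 0.2406] rows>= 10.0 F [ 0.3 -0.4 -0.2] t 9.9 gap 1.002
```

```bash
python3 -m crank '[{"dp":[0,0,0],"delta_rot":[0,0,-0.0098],"fingers":1},{"dp":[0.051,0.05,0],"delta_rot":[0,0,0],"fingers":1},{"dp":[0.051,0.05,0],"delta_rot":[0,0,0],"fingers":1},{"dp":[0.051,0.05,0],"delta_rot":[0,0,0],"fingers":1},{"dp":[0.051,0.05,0],"delta_rot":[0,0,0],"fingers":1},{"dp":[0.051,0.05,0.01],"delta_rot":[0,0,0],"fingers":1},{"dp":[0.051,0.05,0.01],"delta_rot":[0,0,0],"fingers":1},{"dp":[0.051,0.05,0.02],"delta_rot":[0,0,0],"fingers":1},{"dp":[0.051,0.05,0.02],"delta_rot":[0,0,0],"fingers":1},{"dp":[0.051,0.05,0.02],"delta_rot":[0,0,0],"fingers":1},{"dp":[0.051,0.05,0.02],"delta_rot":[0,0,0],"fingers":1},{"dp":[0.051,0.05,0.02],"delta_rot":[0,0,0],"fingers":1}]' ; python3 -m crank '[{"dp":[0,0,0],"delta_rot":[0,0,0],"fingers":1},{"dp":[0,0,0],"delta_rot":[0,0,0],"fingers":1}]'
python3 - <<'E'
from h import *
go((.4296,.3164,.10),83.7)
c,p,d=snap("wrist"); save("w2",p)
v,u=np.mgrid[0:480,0:640]
K=np.array([[c["fx"],0,c["cx"]],[0,c["fy"],c["cy"]],[0,0,1.]])
xy=cv2.undistortPoints(np.stack([u,v],-1).reshape(-1,1,2).astype(float),K,np.array([float(c["k1"]),0,0,0])).reshape(480,640,2)
W=np.array(c["origin"])+np.stack([xy[...,0]*d,-xy[...,1]*d,-d],-1)@att(c).T
near=np.linalg.norm(W[...,:2]-[.469,.312],axis=-1)<.11
m=near&(W[...,2]>.056)&(W[...,2]<.066); P=W[m]
print(len(P),P.mean(0),cv2.minAreaRect(P[:,:2].astype(np.float32)*1000))
vv,uu=np.where(m); print(uu.min(),uu.max(),vv.min(),vv.max())
E
```

```text
t: 10.9
tcp_pos: [0.4263, 0.3158, 0.3538]
tool_rot: [0.055, 0.998, -0.001, -0.002]
force: [0.4, 0.1, 0.1]
finger_gap: 0.999
gripper_force: 0.0
t: 11.07
tcp_pos: [0.4261, 0.3159, 0.3538]
tool_rot: [0.053, 0.999, -0.001, -0.002]
force: [0.2, -0.2, -0.7]
finger_gap: 1.0
gripper_force: 0.0
tcp [0.4261 0.3159 0.3538] rot [-0.0005 -0.0007  0.0006] rows>= 1.0 dp [-0.0069  0.0017  0.5077] rows>= 7.0 F [ 0.2 -0.2 -0.7] t 11.07 gap 1.0
7628 [0.46126083 0.31436224 0.05994373] ((467.8249816894531, 313.90643310546875), (46.1154899597168, 180.16067504882812), 84.27067565917969)
291 340 154 327
```

View pics/w2.png

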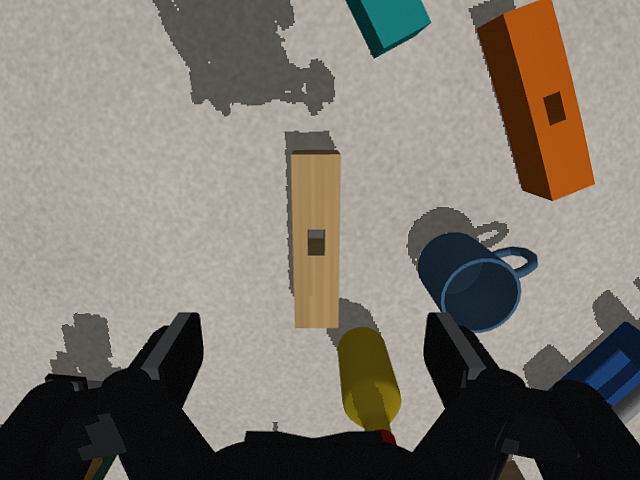

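The pale block fills (291–340, 154–327), with its mortise at (316,242). It measures 46×180 mm, centre (0.468,0.314), and the fingers straddle it cleanly.

Run:
```python
from h import *
go((.428,.3179,.095),84.3)
```

```text
tcp [0.4276 0.3153 0.3546] rot [-0.0003 -0.0004 -0.0013] rows>= 1.0 dp [-2.000e-04  5.300e-03  5.192e-01] rows>= 7.0 F [ 0.6 -0.3  0.7] t 11.12 gap 1.002
```

```bash
python3 -m crank '[{"dp":[0,0.005,0.05],"delta_rot":[0,0,-0.0013],"fingers":1},{"dp":[0,0,0.07],"delta_rot":[0,0,0],"fingers":1},{"dp":[0,0,0.08],"delta_rot":[0,0,0],"fingers":1},{"dp":[0,0,0.08],"delta_rot":[0,0,0],"fingers":1},{"dp":[0,0,0.08],"delta_rot":[0,0,0],"fingers":1},{"dp":[0,0,0.08],"delta_rot":[0,0,0],"fingers":1},{"dp":[0,0,0.05],"delta_rot":[0,0,0],"fingers":1},{"dp":[0,0,0.03],"delta_rot":[0,0,0],"fingers":1},{"dp":[0,0,0],"delta_rot":[0,0,0],"fingers":1}]'; python3 -m crank '[{"dp":[0,0,0],"delta_rot":[0,0,0],"fingers":0.3},{"dp":[0,0,0],"delta_rot":[0,0,0],"fingers":0.2},{"dp":[0,0,0],"delta_rot":[0,0,0],"fingers":-1},{"dp":[0,0,0],"delta_rot":[0,0,0],"fingers":-1},{"dp":[0,0,0],"delta_rot":[0,0,0],"fingers":-1},{"dp":[0,0,0],"delta_rot":[0,0,0],"fingers":-1},{"dp":[0,0,0],"delta_rot":[0,0,0],"fingers":-1}]' 50
python3 - <<'E'
from h import *
s=manip.sense(); print(s["tcp_pos"],s["gripper_force"])
# col frame
a=np.deg2rad(-9.8); X=np.array([np.cos(a),np.sin(a)]); o=np.array([.677,.0115])
for bx in (-.20,-.13): t=o+X*(bx-.04); print(bx,t); go((*t,.105),80.2)
E
```

```text
t: 11.87
tcp_pos: [0.4285, 0.3156, 0.0924]
tool_rot: [0.052, 0.999, -0.002, -0.003]
force: [-0.1, 0.0, -0.4]
finger_gap: 0.995
gripper_force: 0.0
t: 12.45
tcp_pos: [0.43, 0.318, 0.0977]
tool_rot: [0.051, 0.999, 0.001, 0.002]
force: [1.3, -1.7, 6.9]
finger_gap: 0.531
gripper_force: 53.4
[0.43000619 0.31798118 0.09770103] 53.402756452560425
-0.2 [0.4405021  0.05235028]
tcp [0.43   0.318  0.0977] rot [0.0003 0.0005 0.011 ] rows>= 1.0 dp [-0.1111 -0.5199 -0.0146] rows>= 7.0 F [ 1.3 -1.7  6.9] t 12.45 gap 0.531
-0.13 [0.50948066 0.04043561]
tcp [0.43   0.318  0.0977] rot [0.0003 0.0005 0.011 ] rows>= 1.0 dp [-0.2511 -0.5199 -0.0146] rows>= 7.0 F [ 1.3 -1.7  6.9] t 12.45 gap 0.531
```

```bash
python3 -m crank '[{"dp":[0,0,-0.015],"delta_rot":[0,0,0],"fingers":-1},{"dp":[0,0,-0.02],"delta_rot":[0,0,0.005],"fingers":-1},{"dp":[0,0,0],"delta_rot":[0,0,0.006],"fingers":-1},{"dp":[-0.01,-0.03,0],"delta_rot":[0,0,0],"fingers":-1},{"dp":[-0.01,-0.06,0],"delta_rot":[0,0,0],"fingers":-1},{"dp":[-0.015,-0.07,0],"delta_rot":[0,0,0],"fingers":-1},{"dp":[-0.015,-0.07,0],"delta_rot":[0,0,0],"fingers":-1},{"dp":[-0.015,-0.07,0],"delta_rot":[0,0,0],"fingers":-1},{"dp":[-0.015,-0.07,0],"delta_rot":[0,0,0],"fingers":-1},{"dp":[-0.015,-0.07,0],"delta_rot":[0,0,0],"fingers":-1},{"dp":[-0.01,-0.05,0],"delta_rot":[0,0,0],"fingers":-1},{"dp":[-0.005,-0.03,0],"delta_rot":[0,0,0],"fingers":-1}]'; python3 -m crank '[{"dp":[0,0,0],"delta_rot":[0,0,0],"fingers":-1},{"dp":[0,0,0],"delta_rot":[0,0,0],"fingers":-1},{"dp":[0,0,0],"delta_rot":[0,0,0],"fingers":-1}]'
python3 - <<'E'
from h import *
a=np.deg2rad(-9.8); X=np.array([np.cos(a),np.sin(a)]); o=np.array([.677,.0115])
t=o+X*(-.13-.038); go((*t,.105),80.2)
c,p,d=snap("scene"); save("s2",cv2.resize(p[200:380,220:460],None,fx=3,fy=3,interpolation=2))
E
```

```text
t: 13.45
tcp_pos: [0.4391, 0.0497, 0.1138]
tool_rot: [0.087, 0.996, -0.0, 0.0]
force: [0.3, 1.1, -3.1]
finger_gap: 0.534
gripper_force: 52.4
t: 13.7
tcp_pos: [0.4387, 0.0527, 0.1137]
tool_rot: [0.085, 0.996, 0.0, -0.0]
force: [-0.3, 0.2, -3.7]
finger_gap: 0.529
gripper_force: 52.5
tcp [0.4387 0.0527 0.1137] rot [ 0.     -0.0001  0.0001] rows>= 1.0 dp [-0.1478  0.      0.0174] rows>= 2.0 F [-0.3  0.2 -3.7] t 13.7 gap 0.529
```

View pics/s2.png

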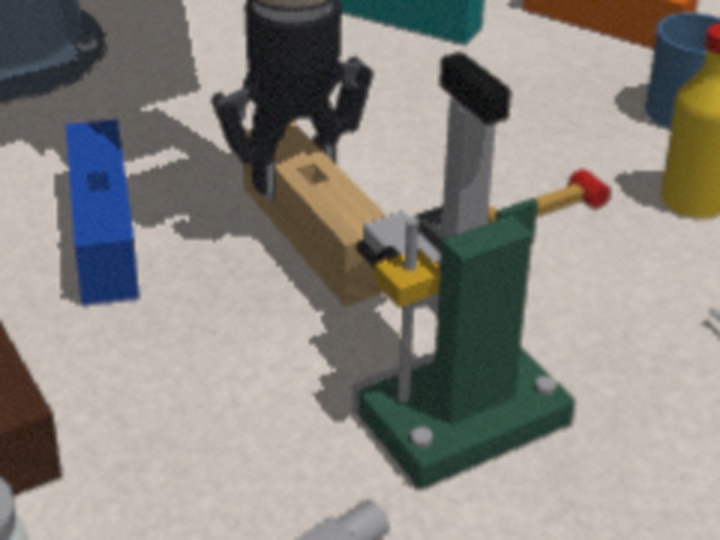

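The rail hangs raised. The block is gripped (mortise at crop (312,172)), lined up in front of the foot and clear of everything. I lower it and insert it.

```bash
python3 -m crank '[{"dp":[0,0,0.02],"delta_rot":[0,0,0],"fingers":-1},{"dp":[-0.02,0,0],"delta_rot":[0,0,0],"fingers":-1},{"dp":[-0.03,0,0],"delta_rot":[0,0,0],"fingers":-1},{"dp":[-0.03,0,0],"delta_rot":[0,0,0],"fingers":-1},{"dp":[-0.03,0,0],"delta_rot":[0,0,0],"fingers":-1},{"dp":[-0.02,0,0],"delta_rot":[0,0,0],"fingers":-1},{"dp":[-0.01,0,0],"delta_rot":[0,0,0],"fingers":-1},{"dp":[-0.004,0,0],"delta_rot":[0,0,0],"fingers":-1},{"dp":[0,0,0],"delta_rot":[0,0,0],"fingers":-1},{"dp":[0,0,0],"delta_rot":[0,0,0],"fingers":-1}]'
python3 - <<'E'
from h import *
a=np.deg2rad(-9.8); X=np.array([np.cos(a),np.sin(a)]); o=np.array([.677,.0115])
t=o+X*(-.12-.038); go((*t,.098),80.2)
c,p,d=snap("wrist"); save("w3",p)
E
```

```text
t: 14.58
tcp_pos: [0.5087, 0.0403, 0.1033]
tool_rot: [0.085, 0.996, 0.0, -0.001]
force: [-0.4, -0.7, -2.9]
finger_gap: 0.529
gripper_force: 52.5
tcp [0.5087 0.0403 0.1033] rot [-0.     -0.0004  0.0001] rows>= 1.0 dp [-0.0254  0.0005  0.0107] rows>= 1.0 F [-0.4 -0.7 -2.9] t 14.58 gap 0.529
```

View pics/w3.png

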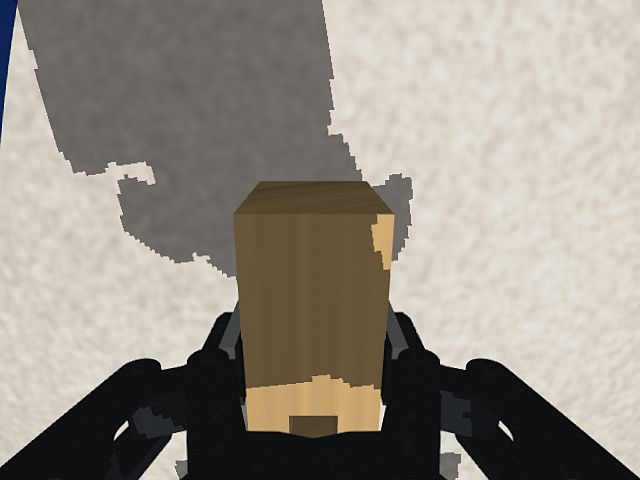

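The block is straight in the grip, with its near end at (235–393, 213). I lower it to the table, then creep toward the fence.

```bash
python3 -m crank '[{"dp":[0,0,0.006],"delta_rot":[0,0,0],"fingers":-1},{"dp":[0,0,0.003],"delta_rot":[0,0,0],"fingers":-1},{"dp":[-0.004,0,0.001],"delta_rot":[0,0,0],"fingers":-1},{"dp":[-0.004,0,0],"delta_rot":[0,0,0],"fingers":-1},{"dp":[0,0,0],"delta_rot":[0,0,0],"fingers":-1}]'; python3 -m crank '[{"dp":[-0.003,0,0],"delta_rot":[0,0,0],"fingers":-1},{"dp":[-0.003,0,0],"delta_rot":[0,0,0],"fingers":-1},{"dp":[0,0,0],"delta_rot":[0,0,0],"fingers":-1},{"dp":[0,0,0],"delta_rot":[0,0,0],"fingers":-1}]'
```

```text
t: 15.05
tcp_pos: [0.5145, 0.0391, 0.0985]
tool_rot: [0.085, 0.996, -0.0, 0.001]
force: [0.3, -1.0, -3.2]
finger_gap: 0.53
gripper_force: 52.6
t: 15.38
tcp_pos: [0.517, 0.0386, 0.0985]
tool_rot: [0.085, 0.996, -0.0, 0.0]
force: [-0.9, -0.4, -2.3]
finger_gap: 0.532
gripper_force: 52.6
```

```bash
python3 -m crank '[{"dp":[-0.002,0,0.001],"delta_rot":[0,0,0],"fingers":-1},{"dp":[-0.002,0,0.0005],"delta_rot":[0,0,0],"fingers":-1},{"dp":[0,0,0],"delta_rot":[0,0,0],"fingers":-1},{"dp":[0,0,0],"delta_rot":[0,0,0],"fingers":-1}]'; python3 -m crank '[{"dp":[-0.001,0,0],"delta_rot":[0,0,0],"fingers":-1},{"dp":[-0.001,0,0],"delta_rot":[0,0,0],"fingers":-1},{"dp":[0,0,0],"delta_rot":[0,0,0],"fingers":-1},{"dp":[0,0,0],"delta_rot":[0,0,0],"fingers":-1}]';  python3 -m crank '[{"dp":[-0.001,0,0],"delta_rot":[0,0,0],"fingers":-1},{"dp":[-0.001,0,0],"delta_rot":[0,0,0],"fingers":-1},{"dp":[0,0,0],"delta_rot":[0,0,0],"fingers":-1},{"dp":[0,0,0],"delta_rot":[0,0,0],"fingers":-1}]'
```

```text
t: 15.72
tcp_pos: [0.5186, 0.0384, 0.0979]
tool_rot: [0.085, 0.996, 0.0, -0.0]
force: [-0.3, 0.6, -0.4]
finger_gap: 0.532
gripper_force: 53.0
t: 16.05
tcp_pos: [0.5199, 0.0382, 0.0978]
tool_rot: [0.085, 0.996, 0.0, 0.0]
force: [-2.2, -0.8, 1.0]
finger_gap: 0.531
gripper_force: 52.9
t: 16.38
tcp_pos: [0.5208, 0.0381, 0.0978]
tool_rot: [0.085, 0.996, 0.0, 0.0]
force: [-1.9, -0.4, 0.5]
finger_gap: 0.532
gripper_force: 53.0
```

```bash
python3 -m crank '[{"dp":[-0.002,0,0],"delta_rot":[0,0,0],"fingers":-1},{"dp":[0,0,0],"delta_rot":[0,0,0],"fingers":-1},{"dp":[0,0,0],"delta_rot":[0,0,0],"fingers":-1}]'; python3 -m crank '[{"dp":[-0.002,0,0],"delta_rot":[0,0,0],"fingers":-1},{"dp":[0,0,0],"delta_rot":[0,0,0],"fingers":-1},{"dp":[0,0,0],"delta_rot":[0,0,0],"fingers":-1}]'
```

```text
t: 16.63
tcp_pos: [0.5219, 0.0378, 0.0978]
tool_rot: [0.085, 0.996, 0.0, 0.0]
force: [-2.0, 0.4, 0.4]
finger_gap: 0.529
gripper_force: 53.1
t: 16.88
tcp_pos: [0.5222, 0.0378, 0.0978]
tool_rot: [0.085, 0.996, 0.0, -0.001]
force: [-4.0, 0.2, 2.2]
finger_gap: 0.535
gripper_force: 53.3
```

```bash
python3 -m crank '[{"dp":[-0.0015,0,0],"delta_rot":[0,0,0],"fingers":-1},{"dp":[0,0,0],"delta_rot":[0,0,0],"fingers":-1},{"dp":[0,0,0],"delta_rot":[0,0,0],"fingers":-1}]'
```

```text
t: 17.13
tcp_pos: [0.5223, 0.0378, 0.0978]
tool_rot: [0.085, 0.996, 0.0, -0.001]
force: [-5.0, 0.8, 3.3]
finger_gap: 0.529
gripper_force: 53.5
```

```bash
python3 -m crank '[{"dp":[0,0,0],"delta_rot":[0,0,0],"fingers":0.2},{"dp":[0,0,0],"delta_rot":[0,0,0],"fingers":0.5},{"dp":[0,0,0],"delta_rot":[0,0,0],"fingers":0.8},{"dp":[0,0,0],"delta_rot":[0,0,0],"fingers":1},{"dp":[0,0,0],"delta_rot":[0,0,0],"fingers":1},{"dp":[0.01,0,-0.03],"delta_rot":[0,0,0],"fingers":1},{"dp":[0.03,0,-0.06],"delta_rot":[0,0,0],"fingers":1},{"dp":[0.03,0,-0.07],"delta_rot":[0,0,0],"fingers":1},{"dp":[0,0,-0.08],"delta_rot":[0,0,0],"fingers":1},{"dp":[0,0,-0.08],"delta_rot":[0,0,0],"fingers":1},{"dp":[0,0,-0.08],"delta_rot":[0,0,0],"fingers":1},{"dp":[0,0,-0.08],"delta_rot":[0,0,0],"fingers":1}]'; python3 -m crank '[{"dp":[0,0,-0.08],"delta_rot":[0,0,0],"fingers":1},{"dp":[0,0,-0.04],"delta_rot":[0,0,0],"fingers":1},{"dp":[0,0,0],"delta_rot":[0,0,0],"fingers":1},{"dp":[0,0,0],"delta_rot":[0,0,0],"fingers":1}]'
python3 - <<'E'
from h import *
c,p,d=snap("wrist"); save("w4",p)
v,u=np.mgrid[0:480,0:640]
K=np.array([[c["fx"],0,c["cx"]],[0,c["fy"],c["cy"]],[0,0,1.]])
xy=cv2.undistortPoints(np.stack([u,v],-1).reshape(-1,1,2).astype(float),K,np.array([float(c["k1"]),0,0,0])).reshape(480,640,2)
W=np.array(c["origin"])+np.stack([xy[...,0]*d,-xy[...,1]*d,-d],-1)@att(c).T
q=W[...,:2]
m=(np.linalg.norm(q-[.53,.037],axis=-1)<.12)&(W[...,2]>.055)&(W[...,2]<.066); P=W[m]; print("block",len(P),cv2.minAreaRect(P[:,:2].astype(np.float32)*1000))
m=(np.linalg.norm(q-[.677,.0115],axis=-1)<.04)&(W[...,2]>.24)&(W[...,2]<.31); P=W[m]; print("handle",len(P),P[:,2].mean() if len(P) else 0,cv2.minAreaRect(P[:,:2].astype(np.float32)*1000))
m=(np.linalg.norm(q-[.695,.114],axis=-1)<.03)&(W[...,2]>.14)&(W[...,2]<.19); P=W[m]; print("knob",len(P),np.percentile(P[:,2],95),cv2.minAreaRect(P[:,:2].astype(np.float32)*1000))
a=np.deg2rad(-9.8); X=np.array([np.cos(a),np.sin(a)]);Y=np.array([-X[1],X[0]]); o=np.array([.677,.0115])
t=o+Y*.105; print(t); go((*t,.30),-9.8)
E
```

```text
t: 18.13
tcp_pos: [0.4885, 0.0436, 0.3399]
tool_rot: [0.085, 0.996, -0.0, 0.0]
force: [1.3, -0.5, -1.0]
finger_gap: 0.998
gripper_force: 0.0
t: 18.47
tcp_pos: [0.4892, 0.0435, 0.399]
tool_rot: [0.085, 0.996, -0.0, 0.002]
force: [-0.7, 0.2, -0.3]
finger_gap: 0.997
gripper_force: 0.0
block 4105 ((530.15234375, 37.03362274169922), (46.1269416809082, 120.48255157470703), 80.11051177978516)
handle 0 0 ((0.0, 0.0), (0.0, 0.0), 0.0)
knob 864 0.1647241901960496 ((691.551025390625, 104.85240936279297), (40.13859176635742, 26.922380447387695), 77.9190902709961)
[0.694872   0.11496783]
tcp [0.4884 0.0436 0.3973] rot [-1.0e-04 -1.0e-04  2.5e-01] rows>= 13.0 dp [0.2109 0.3826 0.1947] rows>= 6.0 F [-0.5  0.1 -0.4] t 18.52 gap 0.998
```

View pics/w4.png

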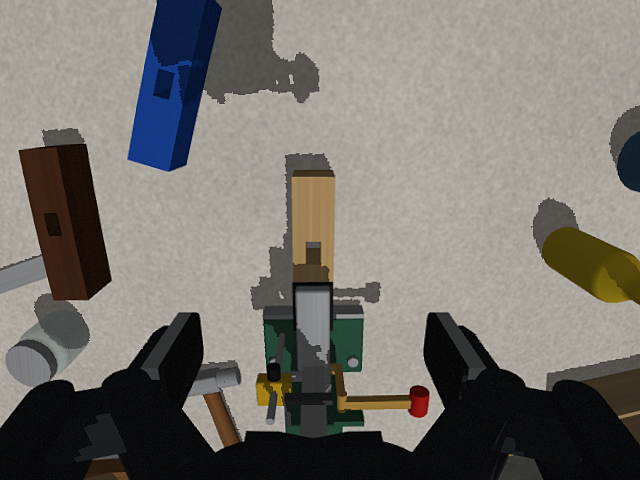

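The block lies straight under the foot: outer end at (292–335,171), yaw -9.9°, column y ≈ 0, end at x ≈ -209 mm, so flush. The knob is at (419,401). Next I turn 90° and go to the knob.

```bash
python3 -m crank '[{"dp":[0,0,0],"delta_rot":[0,0,0.0193],"fingers":1},{"dp":[0,0,0],"delta_rot":[0,0,0.0193],"fingers":1},{"dp":[0,0,0],"delta_rot":[0,0,0.0193],"fingers":1},{"dp":[0,0,0],"delta_rot":[0,0,0.0193],"fingers":1},{"dp":[0,0,0],"delta_rot":[0,0,0.0193],"fingers":1},{"dp":[0,0,0],"delta_rot":[0,0,0.0193],"fingers":1},{"dp":[0,0,0],"delta_rot":[0,0,0.0193],"fingers":1},{"dp":[0,0,0],"delta_rot":[0,0,0.0193],"fingers":1},{"dp":[0,0,0],"delta_rot":[0,0,0.0193],"fingers":1},{"dp":[0,0,0],"delta_rot":[0,0,0.0193],"fingers":1},{"dp":[0,0,0],"delta_rot":[0,0,0.0193],"fingers":1},{"dp":[0,0,0],"delta_rot":[0,0,0.0193],"fingers":1}]';python3 -m crank '[{"dp":[0,0,0],"delta_rot":[0,0,0.0184],"fingers":1},{"dp":[0.0326,0.063,0],"delta_rot":[0,0,0],"fingers":1},{"dp":[0.0326,0.063,0],"delta_rot":[0,0,0],"fingers":1},{"dp":[0.0326,0.063,0],"delta_rot":[0,0,0],"fingers":1},{"dp":[0.0326,0.063,0],"delta_rot":[0,0,0],"fingers":1},{"dp":[0.0326,0.063,0.04],"delta_rot":[0,0,0],"fingers":1},{"dp":[0.0326,0.063,0.05],"delta_rot":[0,0,0],"fingers":1},{"dp":[0,0,0.05],"delta_rot":[0,0,0],"fingers":1},{"dp":[0,0,0],"delta_rot":[0,0,0],"fingers":1},{"dp":[0,0,0],"delta_rot":[0,0,0],"fingers":1}]'
python3 - <<'E'
from h import *
go((.6945,.113,.212),-9.8)
E
```

```text
t: 19.52
tcp_pos: [0.488, 0.0436, 0.3951]
tool_rot: [0.728, 0.685, -0.002, -0.002]
force: [-0.4, 0.1, -0.1]
finger_gap: 1.003
gripper_force: 0.0
t: 20.35
tcp_pos: [0.6887, 0.1074, 0.3239]
tool_rot: [0.765, 0.644, -0.004, -0.003]
force: [0.1, 0.2, 0.0]
finger_gap: 0.999
gripper_force: 0.0
tcp [0.6887 0.1074 0.3239] rot [-0.0016  0.0003  0.0001] rows>= 1.0 dp [0.0131 0.0096 0.2238] rows>= 3.0 F [0.1 0.2 0. ] t 20.35 gap 0.999
```

```bash
python3 -m crank '[{"dp":[0.013,0.0096,0],"delta_rot":[-0.0016,0,0],"fingers":1},{"dp":[0,0,0.04],"delta_rot":[0,0,0],"fingers":1},{"dp":[0,0,0.06],"delta_rot":[0,0,0],"fingers":1},{"dp":[0,0,0.06],"delta_rot":[0,0,0],"fingers":1},{"dp":[0,0,0.04],"delta_rot":[0,0,0],"fingers":1},{"dp":[0,0,0.02],"delta_rot":[0,0,0],"fingers":1},{"dp":[0,0,0],"delta_rot":[0,0,0],"fingers":1},{"dp":[0,0,0],"delta_rot":[0,0,0],"fingers":1}]'
python3 - <<'E'
from h import *
go((.6945,.113,.212),-9.8)
c,p,d=snap("wrist"); save("w5",p)
c,p,d=snap("scene"); save("s5",cv2.resize(p[180:360,320:470],None,fx=3.3,fy=3.3,interpolation=2))
E
```

```text
t: 21.02
tcp_pos: [0.6982, 0.1128, 0.2206]
tool_rot: [0.765, 0.644, 0.004, 0.005]
force: [0.1, 0.5, -0.1]
finger_gap: 1.003
gripper_force: 0.0
tcp [0.6982 0.1128 0.2206] rot [ 0.002  -0.0001  0.    ] rows>= 1.0 dp [-0.0008 -0.0073  0.0173] rows>= 1.0 F [ 0.1  0.5 -0.1] t 21.02 gap 1.003
```

View pics/s5.png

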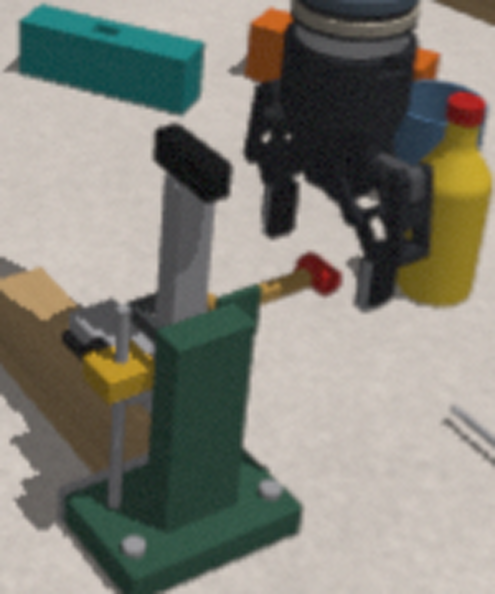

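The fingers straddle the knob, at crop (318,273). I make the last correction and close gently.

```bash
python3 -m crank '[{"dp":[0,-0.006,0.012],"delta_rot":[0.001,0,0],"fingers":1},{"dp":[0,0,0],"delta_rot":[0,0,0],"fingers":1},{"dp":[0,0,0],"delta_rot":[0,0,0],"fingers":0},{"dp":[0,0,0],"delta_rot":[0,0,0],"fingers":-0.2},{"dp":[0,0,0],"delta_rot":[0,0,0],"fingers":-1},{"dp":[0,0,0],"delta_rot":[0,0,0],"fingers":-1},{"dp":[0,0,0],"delta_rot":[0,0,0],"fingers":-1},{"dp":[0,0,0],"delta_rot":[0,0,0],"fingers":-1},{"dp":[0,0,0],"delta_rot":[0,0,0],"fingers":-1}]' 30
```

```text
t: 21.87
tcp_pos: [0.6943, 0.1133, 0.2128]
tool_rot: [0.765, 0.644, 0.001, 0.001]
force: [-1.0, -0.3, 1.1]
finger_gap: 0.3
gripper_force: 35.0
```

```bash
python3 -m crank '[{"dp":[0,0,-0.006],"delta_rot":[0,0,0],"fingers":-1},{"dp":[0,0,-0.006],"delta_rot":[0,0,0],"fingers":-1},{"dp":[-0.001,0,-0.006],"delta_rot":[0,0,0],"fingers":-1},{"dp":[-0.001,0,-0.007],"delta_rot":[0,0,0],"fingers":-1},{"dp":[-0.001,0,-0.007],"delta_rot":[0,0,0],"fingers":-1},{"dp":[-0.001,0,-0.007],"delta_rot":[0,0,0],"fingers":-1},{"dp":[-0.001,0,-0.007],"delta_rot":[0,0,0],"fingers":-1},{"dp":[-0.001,0,-0.003],"delta_rot":[0,0,0],"fingers":-1},{"dp":[0,0,0],"delta_rot":[0,0,0],"fingers":-1},{"dp":[0,0,0],"delta_rot":[0,0,0],"fingers":-1},{"dp":[0,0,0],"delta_rot":[0,0,0],"fingers":-1},{"dp":[0,0,0],"delta_rot":[0,0,0],"fingers":-1}]' ; python3 -m crank '[{"dp":[0,0,0],"delta_rot":[0,0,0],"fingers":-1},{"dp":[0,0,0],"delta_rot":[0,0,0],"fingers":-1},{"dp":[0,0,0],"delta_rot":[0,0,0],"fingers":-1},{"dp":[0,0,0],"delta_rot":[0,0,0],"fingers":-1},{"dp":[0,0,0],"delta_rot":[0,0,0],"fingers":-1},{"dp":[0,0,0],"delta_rot":[0,0,0],"fingers":-1},{"dp":[0,0,0],"delta_rot":[0,0,0],"fingers":-1},{"dp":[0,0,0],"delta_rot":[0,0,0],"fingers":-1}]'
python3 - <<'E'
from h import *
c,p,d=snap("scene"); save("s6",cv2.resize(p[180:360,320:470],None,fx=3.3,fy=3.3,interpolation=2))
E
```

```text
t: 22.87
tcp_pos: [0.6936, 0.1093, 0.2371]
tool_rot: [0.765, 0.644, 0.0, 0.002]
force: [0.9, -5.4, -6.7]
finger_gap: 0.294
gripper_force: 32.5
t: 23.53
tcp_pos: [0.6936, 0.1093, 0.2371]
tool_rot: [0.765, 0.644, 0.0, 0.002]
force: [0.5, -4.6, -6.9]
finger_gap: 0.297
gripper_force: 32.5
```

View pics/s6.png

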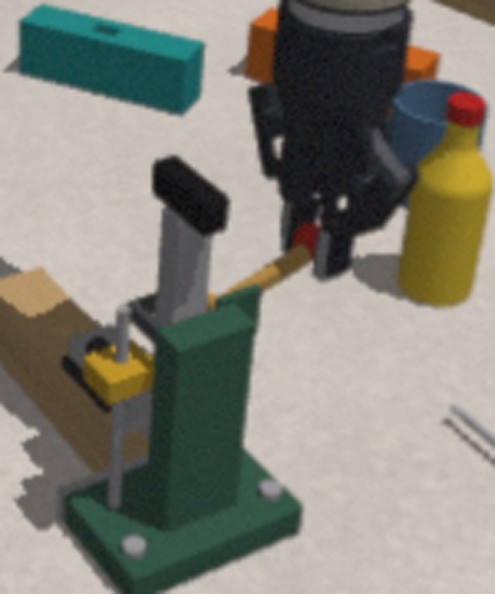

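The pawl is lifted, and the handle and foot have dropped onto the block (handle at crop (190,195), was 165). I ease the knob back, release it and retreat.

```bash
python3 -m crank '[{"dp":[0,0,0],"delta_rot":[0,0,0],"fingers":-1},{"dp":[0,0,0],"delta_rot":[0,0,0],"fingers":-1},{"dp":[0,0,0],"delta_rot":[0,0,0],"fingers":-1},{"dp":[0.001,0,0.008],"delta_rot":[0,0,0],"fingers":-1},{"dp":[0.001,0,0.008],"delta_rot":[0,0,0],"fingers":-1},{"dp":[0.001,0,0.008],"delta_rot":[0,0,0],"fingers":-1},{"dp":[0.001,0,0.008],"delta_rot":[0,0,0],"fingers":-1},{"dp":[0.001,0,0.008],"delta_rot":[0,0,0],"fingers":-1},{"dp":[0.001,0,0.004],"delta_rot":[0,0,0],"fingers":-1},{"dp":[0,0,0],"delta_rot":[0,0,0],"fingers":-1},{"dp":[0,0,0],"delta_rot":[0,0,0],"fingers":-1}]'; python3 -m crank '[{"dp":[0,0,0],"delta_rot":[0,0,0],"fingers":0},{"dp":[0,0,0],"delta_rot":[0,0,0],"fingers":1},{"dp":[0,0,0],"delta_rot":[0,0,0],"fingers":1},{"dp":[0,0,0],"delta_rot":[0,0,0],"fingers":1},{"dp":[0,0,0],"delta_rot":[0,0,0],"fingers":1},{"dp":[0,0,-0.03],"delta_rot":[0,0,0],"fingers":1},{"dp":[0,0,-0.06],"delta_rot":[0,0,0],"fingers":1},{"dp":[0,0,-0.08],"delta_rot":[0,0,0],"fingers":1},{"dp":[0,0,-0.08],"delta_rot":[0,0,0],"fingers":1},{"dp":[0.04,0,-0.06],"delta_rot":[0,0,0],"fingers":1},{"dp":[0.04,0,0],"delta_rot":[0,0,0],"fingers":1},{"dp":[0,0,0],"delta_rot":[0,0,0],"fingers":1}]'
python3 - <<'E'
from h import *
for n,box in (("top",(140,180,325,355)),):
    c,p,d=snap(n)
    v,u=np.mgrid[0:480,0:640]
    K=np.array([[c["fx"],0,c["cx"]],[0,c["fy"],c["cy"]],[0,0,1.]])
    xy=cv2.undistortPoints(np.stack([u,v],-1).reshape(-1,1,2).astype(float),K,np.array([float(c["k1"]),0,0,0])).reshape(480,640,2)
    W=np.array(c["origin"])+np.stack([xy[...,0]*d,-xy[...,1]*d,-d],-1)@att(c).T
    q=W[...,:2]
    m=(np.linalg.norm(q-[.677,.0115],axis=-1)<.03)&(W[...,2]>.235)&(W[...,2]<.31); P=W[m]; print("handle top z (0.227+rail)",len(P),np.median(P[:,2]))
    m=(np.linalg.norm(q-[.52,.037],axis=-1)<.06)&(W[...,2]>.05)&(W[...,2]<.068); P=W[m]; print("block",len(P),cv2.minAreaRect(P[:,:2].astype(np.float32)*1000))
    m=(np.linalg.norm(q-[.6945,.113],axis=-1)<.02)&(W[...,2]>.13)&(W[...,2]<.21); P=W[m]; print("knob top",np.median(P[:,2]) if len(P) else None)
c,p,d=snap("scene"); save("s7",cv2.resize(p[140:380,160:480],None,fx=2.3,fy=2.3,interpolation=2))
E
```

```text
t: 24.5
tcp_pos: [0.6946, 0.1138, 0.2194]
tool_rot: [0.765, 0.644, 0.002, 0.002]
force: [-7.6, -1.2, 15.7]
finger_gap: 0.294
gripper_force: 35.7
t: 25.5
tcp_pos: [0.7019, 0.1563, 0.3737]
tool_rot: [0.764, 0.645, 0.005, 0.003]
force: [-0.8, 0.0, -0.2]
finger_gap: 1.0
gripper_force: 0.0
handle top z (0.227+rail) 152 0.2569683366936425
block 493 ((525.32861328125, 35.73568344116211), (45.89642333984375, 108.1337890625), 80.03851318359375)
knob top 0.16682655704979643
```

View pics/s7.png

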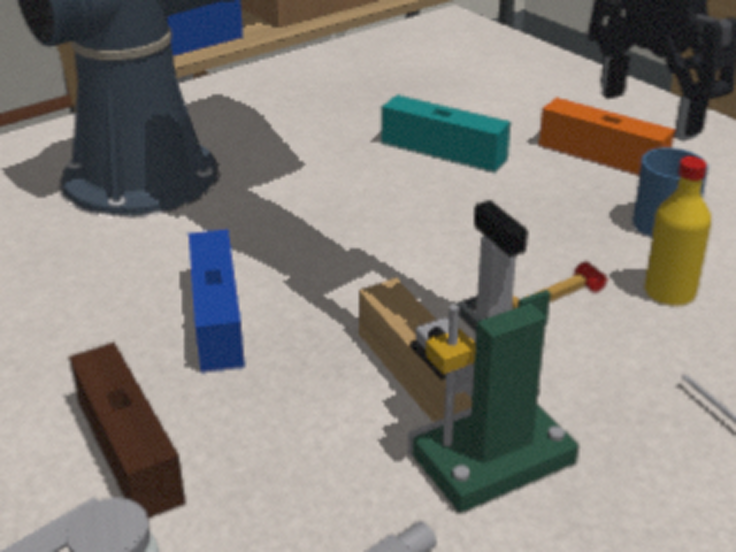

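The foot rests on the block (rail ≈ 0.030), the block is still straight and centred, the hand is clear and the bystanders are untouched. I hand in.

```bash
python3 -c "
from station import manip
print(manip.sign_off())"
```

```text
the job is handed in; nothing more can be done
None
```

I handed the job in at about 25.6 s. The rail was raised to the collar, the pale block is straight, centred and flush on the fence, and the foot rests on it (rail ≈ 0.030 m) with the pawl released and the hand clear. No verdict came back, and I did not measure the foot's force on the block.

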